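# Lever a stuck dry-box lid off its seal and hold it ajar

## Robot

A 7-joint arm with a two-finger parallel gripper is mounted at the origin on a cart in front of the work surface, level with it; the furniture and walls round the work are solid. World frame = base frame: x ahead of the robot, y to its left, z up, the work surface at z = 0. Lengths are in m, angles in rad, forces in N, time in s.
With the tool pointing down it reaches from about 0.4 to 0.85 m from the base axis. Payload 10.4 kg.
Tool frame: the origin (TCP) lies between the finger pads; the fingertips stand ahead of it and the grasp point (between the pads) lies 5 mm behind it (manip.tip_extent is the z of the fingertips in the tool frame, in m); z points along the fingers, y is the line along which they close (so a half turn about z gives the same grasp; the last joint's range is limited). The gripper opens to 85 mm and grips with 20 to 120 N. Pads are 22 mm wide; open, the fingers measure 114 mm over their backs; the gripper's body (76 mm by 85 mm) begins 54 mm behind the grasp point. The pads swing forward as they close: fully open they stand 13 mm farther back than shut.
Start: joints at [1.165, 0.332, -0.065, 1.46, 0.022, 1.35, -0.088], TCP at [0.233, -0.58, 0.245] pointing down, gripper open.
Joint ranges: [-2.6, 2.6], [-0.5, 2.12], [-1.47, 1.34], [0.16, 2.42], [-1.27, 4.41], [0.06, 2.06], [-2.6, 2.6]. Speed limits (rad/s): [2.22, 2.22, 2.79, 2.79, 3.14, 3.14, 3.14].

## Interface

Orientations are given as a unit quaternion [x, y, z, w].
In Python, from workcell import status, viewer, manip gives the robot as it stands.
- The arm moves only by the tool play_rows, never from a script. Its argument "plan" is one flat list of numbers, 7 for each row, row after row: the turn, a rotation vector about the tool's x, y, z in degrees, then the shift along the tool's x, y, z in m, then the opening, from 0 (shut) to 1 (fully open). In form: [ax, ay, az, dx, dy, dz, grip, ax, ay, az, dx, dy, dz, grip, ...]. A call has 1 to 20 rows; each row is the pose to reach, as a shift and turn from the pose commanded when the call began, along the tool's axes at that moment; what a row does not reach only later rows make up. A row lasts 1/8 s, in which the tool goes at most 62.5 mm and 10.7 degrees, less where a joint would pass 70% of its speed; a pose out of reach is approached as far as the arm can. A call with a gripper value outside its range is refused whole. The fingers move at their own pace and stop on an object; "squeeze" is the grip in N (left out, the last holds). Time passes only in rows, so rows that repeat a pose let the fingers close. It gives the time, the measured TCP pose, the force, the opening and the grip force at its end, in the units of the state.
- status.get_obs(): the state, without advancing time (a new reading comes with each control period).
- viewer.camera(name): name is "side" or "top" or "wrist"; returns the picture (384x512x3 uint8, red, green, blue); there is no depth.
- viewer.camera_model(name): a dict with "fx", "fy", "cx", "cy" (pixels), "R" (3x3) and "t" (3): a world point X has camera coordinates R X + t. Camera axes: x right, y down, z forward; pixel columns grow to the right and rows downward; lengths in m; the calibration is good to about 2 mm. A picture is of the moment at which its call begins: read the wrist's pose just before it. camera_model takes no time and is no camera call; for the wrist camera it gives the pose at the moment of the call.
- manip.hand_in(): hands the job in; it is judged then, once.
The state is a dict: "clock": time; "joint_pos": joint angles; "joint_velocities": joint speeds; "tau": joint torques, N m; "position": TCP position; "ee_rot": TCP orientation; "ft_force": force on the tool from outside, world axes, zero at the start; "torque": the same for the moment, N m; "grip_width": opening from 0.0 (shut) to 1.0 (fully open); "grasp_force": force on a finger pad.
Only numpy, scipy, OpenCV 4.12 (cv2) and the standard library are available. Lean on these libraries where they do the work, as an engineer would, in place of code of your own. Each camera call takes 0.05 s, during which the arm holds its last target. There are 200 camera calls.

## Task

The lid of the dry box has stuck to its greased seal: pick up the opening lever, slide its blade in over the steel pivot bar and under the lid's front tab, and press the handle down until the seal lets go, without throwing the lid wide open. Finish while still holding the lever, its blade resting on the bar and keeping the lid still and slightly ajar, the tab's front edge raised by about 12 mm. Do not lift the lid with the fingers, and leave the bottles, timer and log book where they are.

Things in the scene. Friction and masses are not known exactly. Their poses are not given: they have to be found in the camera images.
- dry_box: Fixed aluminium box with a white hinged lid, 110 deep (x) x 160 wide (y) mm, rim 100 mm above the bench, lid 10 mm thick on top of it. Origin: centre of its underside on the bench; x points from the front (tab and pivot bar) to the rear (hinge), y to its left, z up; the front wall is at x = -55 mm. It stands to the right of the middle, its front turned towards the left of the bench. It cannot be moved.
- pivot_bar: Round steel bar, diameter 12 mm, 80 mm long along the box's y, fixed on two brackets (4 mm thick plates in the upright plane at y = -36 and +36 mm, from the bar to the front wall, their tops level with the top of the bar) in front of the box. Origin: middle of its axis, at box x = -102 mm, 83 mm above the bench.
- pivot_top (a point): Middle of the top line of the pivot bar (box x = -102, y = 0, 89 mm above the bench). The lid tab's underside is 11 mm higher than this when the lid is shut; this is the gap for the blade. From here to the front wall of the box is 47 mm; with the tip 4 mm short of that wall, tipping the blade up about 0.2 rad over the bar brings it against the lid, and about 0.5 rad raises the tab edge by 12 mm.
- lid_panel: White lid, 112 x 162 x 10 mm, with a steel pry tab, 60 mm wide (y) and 6 mm thick, that stands out 26 mm in front of it in the middle; the undersides of lid and tab are flush. Origin: centre of its underside; axes as the box's when shut.
- tab_edge (a point): Middle of the lower front edge of the pry tab, at box x = -82 mm, 100 mm above the bench when shut.
- lid (a joint): Opening angle of the lid in rad, 0 = shut, about a hinge along y at box x = +58 mm, 100 mm high; 0.1 rad raises the tab's front edge by 14 mm. It stops hard at 0.20. Raising it at the tab (about 115 mm from the hinge) takes about 12 N at once, 13 N at the peak near 0.02 rad, then less and less (about 5 N at 0.09, 2 N from 0.13 on); the seal and the lid's weight (0.3 kg) close the lid again if it is let go.
- lever: Loose opening lever lying on the bench, 0.1 kg: a grey handle, 80 long (x) x 20 wide (y) x 28 mm high (z), with a flat steel blade, 20 mm wide and 3 mm thick, out of the +x end at half its height. Origin: centre of the handle's underside; +x points towards the blade's tip; the blade lies from x = 40 to x = 115 mm, its mid-plane at z = 14 mm. Grasp across the 20 mm width.
- blade_tip (a point): Tip of the lever's blade, at lever x = 115, y = 0, z = 14 mm.
- sample_bottle: Small screw-cap glass bottle, 56 mm diameter, 103 mm high, standing behind the far side of the box, beside the controller; bystander. Origin at its base.
- wash_bottle: Plastic buffer bottle, 48 mm diameter, 103 mm high, standing near the small glass bottle; bystander. Origin at its base.
- lab_timer: Flat timer, 62 x 62 x 16 mm, on the bench at the left; bystander.
- log: Closed log book, 150 x 108 x 14 mm, on the bench at the far left; bystander.

How it is judged:
By the outcome, as a careful person would: the job done as asked, in the order asked, and still so for the second after the job is handed in, while the arm keeps its last pose, push and grip.
It also fails if it takes over 58 s, if anything falls off the work surface, if the arm or the gripper's body presses on something with over 40 N, if the wrist force passes 120 N, or if a joint passes its speed limit or range.

## Working session

There is one attempt and no reset: what is moved stays moved. The work goes in short steps, Python scripts to look and compute and a tool call to move; the robot and the scene stay as the last step left them, time stands still between calls to the robot, and variables do not carry over. Pictures are saved under pics/ and viewed, at most 10 in all, crops included, and the job is handed in when it is done.

Besides the shell and the picture viewer there is one more tool, called after "Call:" by a JSON object that holds its "method" and its "body". play_rows: Moves the arm, as the interface text tells. Its arguments: {"type":"object","properties":{"plan":{"type":"array","items":{"type":"number"}},"squeeze":{"type":"number"}},"required":["plan"]}

```bash
mkdir -p pics; ls
python3 - <<'E'
from workcell import status, viewer, manip
import cv2,numpy as np
o=status.get_obs(); print({k:np.round(v,3) for k,v in o.items()}, manip.tip_extent)
a=viewer.camera("top");b=viewer.camera("side")
cv2.imwrite("pics/top.png",a[:,:,::-1]);cv2.imwrite("pics/side.png",b[:,:,::-1])
for n in("top","side","wrist"):
  m=viewer.camera_model(n);print(n,m["fx"],m["cx"],m["cy"],np.round(m["R"],4).tolist(),np.round(m["t"],4))
E
```

```text
pics
{'clock': np.float64(0.0), 'joint_pos': array([ 1.165,  0.333, -0.065,  1.461,  0.022,  1.35 , -0.088]), 'joint_velocities': array([ 0.   , -0.   ,  0.001, -0.001,  0.001, -0.   ,  0.   ]), 'tau': array([-0.0000e+00, -6.2544e+01,  4.9000e-02, -3.9162e+01,  1.6000e-02,
        1.0000e-02, -0.0000e+00]), 'position': array([ 0.233, -0.579,  0.244]), 'ee_rot': array([ 0.982,  0.19 , -0.   , -0.001]), 'ft_force': array([ 0.177, -0.054,  0.305]), 'torque': array([ 0.005, -0.021, -0.003]), 'grasp_force': np.float64(0.0), 'grip_width': np.float64(0.999)} 0.014
top 373.85286394092856 256.9736965346681 191.74215732221074 [[0.0054, -1.0, -0.0082], [-0.9892, -0.0042, -0.1466], [0.1465, 0.0089, -0.9892]] [0.0231 0.5287 1.2368]
side 466.53281114002016 253.74765540725443 189.94250710062988 [[-0.9832, 0.1828, 0.0014], [0.1572, 0.8492, -0.5041], [-0.0933, -0.4954, -0.8636]] [ 0.5084 -0.083   1.4918]
wrist 299.3793716633437 250.3425339739972 195.19323823625467 [[0.3728, -0.9279, -0.0004], [-0.8831, -0.355, 0.3068], [-0.2848, -0.114, -0.9518]] [-0.6254 -0.0393  0.3792]
```

View pics/top.png

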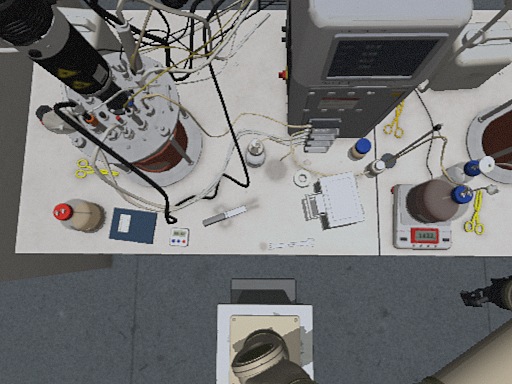

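View pics/side.png

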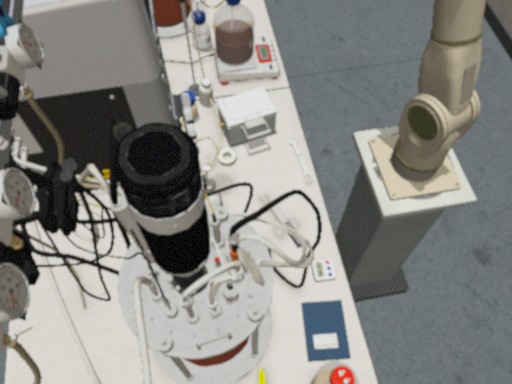

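```bash
cat > h.py <<'E'
import numpy as np,cv2
from scipy.spatial.transform import Rotation as Rot
from workcell import status, viewer, manip
def ray(m,u,v,z):
    d=m["R"].T@np.array([(u-m["cx"])/m["fx"],(v-m["cy"])/m["fy"],1.]); c=-m["R"].T@m["t"]
    return c+d*(z-c[2])/d[2]
def proj(m,X):
    p=m["R"]@np.asarray(X)+m["t"]; return np.array([m["cx"]+m["fx"]*p[0]/p[2],m["cy"]+m["fy"]*p[1]/p[2]])
def rel(p,q,P,Q):
    """row (deg rotvec, shift) from pose p,q to P,Q(Rot)"""
    return np.round((q.inv()*Q).as_rotvec(degrees=True),1),np.round(q.inv().apply(np.asarray(P)-p),4)
E
python3 - <<'E'
from h import *
a=cv2.imread("pics/top.png")[160:260,190:390]
cv2.imwrite("pics/topc.png",cv2.resize(a,None,fx=4,fy=4,interpolation=cv2.INTER_CUBIC))
E
```

```text
(no output)
```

View pics/topc.png

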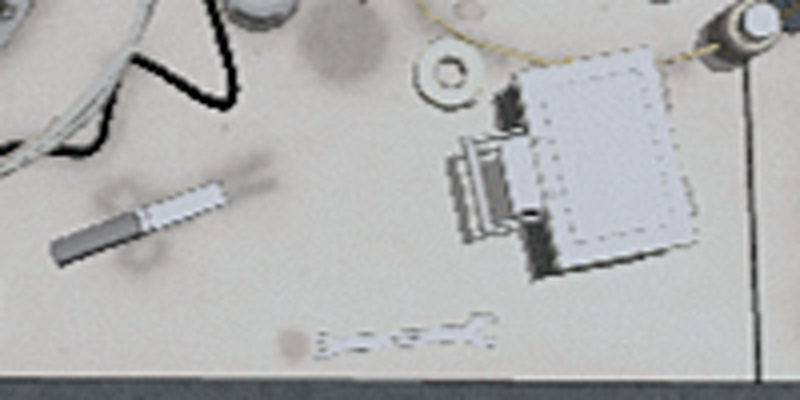

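Run:
```python
from h import *
m=viewer.camera_model("top")
f=lambda x,y,z:ray(m,190+(x-1.5)/4,160+(y-1.5)/4,z)
L=[f(57,253,.014),f(140,222,.02),f(226,191,.014)]
C=[f(522,70,.11),f(655,47,.11),f(697,240,.11),f(560,270,.11)]
print(np.round(L,3));print(np.round(C,3));print(np.mean(C,0)[:2])
d=L[2]-L[0];print(np.linalg.norm(d),np.degrees(np.arctan2(d[1],d[0])))
for a,b in((0,1),(3,2),(3,0),(2,1)):
  d=C[b]-C[a];print(np.linalg.norm(d),np.degrees(np.arctan2(d[1],d[0])))
o=status.get_obs();p=o["position"];q=Rot.from_quat(o["ee_rot"]);print(np.round(q.as_matrix(),3))
w=viewer.camera_model("wrist"); c=-w["R"].T@w["t"];print("cam in tool",q.inv().apply(c-p), "axis in tool",q.inv().apply(w["R"][2]))
```

```text
[[0.423 0.208 0.014]
 [0.45  0.136 0.02 ]
 [0.477 0.063 0.014]]
[[ 0.567 -0.179  0.11 ]
 [ 0.586 -0.287  0.11 ]
 [ 0.43  -0.315  0.11 ]
 [ 0.406 -0.206  0.11 ]]
[ 0.49710225 -0.24683596]
0.1547700835244156 -69.47575721183034
0.10967450168574552 -79.83124422095183
0.11190395873592965 -77.45358245488212
0.16336941156607712 9.50329509166041
0.15871610705905617 10.253845536236431
[[ 0.928  0.374 -0.001]
 [ 0.374 -0.928  0.001]
 [-0.    -0.001 -1.   ]]
cam in tool [ 0.07844626  0.00073452 -0.12811964] axis in tool [-3.06741984e-01  6.19759971e-04  9.51792504e-01]
```

Call:
{"method": "play_rows", "body": {"plan": [0, 0, -44, 0.343, -0.272, 0, 1, 0, 0, -44, 0.343, -0.272, 0, 1, 0, 0, -44, 0.343, -0.272, 0, 1, 0, 0, -44, 0.343, -0.272, 0, 1, 0, 0, -44, 0.343, -0.272, 0, 1, 0, 0, -44, 0.343, -0.272, 0, 1, 0, 0, -44, 0.343, -0.272, 0, 1, 0, 0, -88, 0.47, -0.62, 0.044, 1, 0, 0, -88, 0.47, -0.62, 0.044, 1, 0, 0, -88, 0.47, -0.62, 0.044, 1, 0, 0, -88, 0.47, -0.62, 0.044, 1, 0, 0, -88, 0.47, -0.62, 0.044, 1, 0, 0, -88, 0.47, -0.62, 0.044, 1, 0, 0, -88, 0.47, -0.62, 0.044, 1, 0, 0, -88, 0.47, -0.62, 0.044, 1, 0, 0, -88, 0.47, -0.62, 0.044, 1, 0, 0, -88, 0.47, -0.62, 0.044, 1]}}

```text
clock: 2.22
position: [0.4382, 0.1698, 0.2014]
ee_rot: [0.575, 0.818, -0.0, 0.0]
ft_force: [0.2, 0.1, 0.3]
grip_width: 0.997
grasp_force: 0.0
```

Run:
```python
from h import *
o=status.get_obs();print(o["clock"],o["position"],Rot.from_quat(o["ee_rot"]).as_matrix().round(3),o["joint_pos"].round(2))
np.save("w1.npy",viewer.camera_model("wrist"),allow_pickle=True)
cv2.imwrite("pics/w1.png",viewer.camera("wrist")[:,:,::-1])
```

```text
2.225 [0.43818544 0.16983795 0.20136423] [[-0.339  0.941  0.   ]
 [ 0.941  0.339 -0.   ]
 [-0.001  0.    -1.   ]] [ 0.39  0.09 -0.88  1.88  0.07  1.21 -0.17]
```

View pics/w1.png

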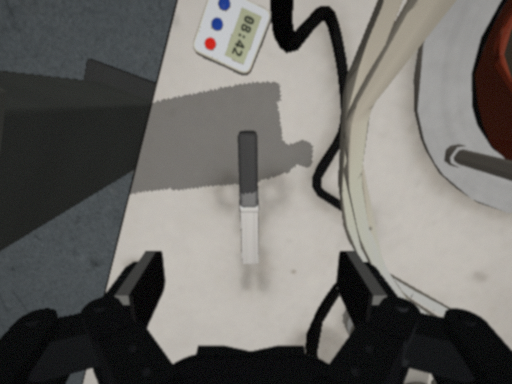

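Run:
```python
from h import *
m=np.load("w1.npy",allow_pickle=True).item()
g=cv2.imread("pics/w1.png")
hsv=cv2.cvtColor(g,cv2.COLOR_BGR2HSV)
for r in range(125,270,8): print(r,g[r,232:268:2].mean(1).astype(int))
A=ray(m,248,132,.028);B=ray(m,249,206,.028);T=ray(m,250,264,.0155)
print(A,B,T)
d=T-A;y=np.degrees(np.arctan2(d[1],d[0]));print(np.linalg.norm(d[:2]),np.linalg.norm((B-A)[:2]),y)
```

```text
125 [114 114 115 115 115 117 115 115 115 115 114 115 114 116 115 116 116 116]
133 [116 116 115  95  48  55  52  56  53  52  51  52  83 113 114 113 116 116]
141 [114 115 108  65  62  67  68  68  69  71  69  66  66 106 114 114 113 113]
149 [115 113 112  72  61  65  65  67  67  70  69  63  62 104 116 115 114 117]
157 [111 111 111  77  57  66  67  66  67  68  69  66  62 105 115 114 113 111]
165 [110 109 109  81  58  66  67  66  66  67  68  66  61 102 112 111 109 109]
173 [104 106 105  91  54  65  66  65  66  68  65  65  58  95 103 103 102  99]
181 [ 93  95  93  83  57  65  64  66  67  67  66  66  59 107 139 154 148 149]
189 [161 156 153 133  64  60  64  65  65  64  67  62  63 126 154 154 158 163]
197 [166 160 159 142  93 106 117 117 117 119 119 114  94 126 155 153 156 161]
205 [154 155 156 142 122 108 107 110 112 112 111 109 117 133 153 155 151 153]
213 [166 167 162 150 148 182 183 184 184 186 184 179 180 149 152 150 153 155]
221 [175 172 166 159 153 182 185 187 187 189 188 183 185 145 149 152 157 163]
229 [176 172 168 161 146 171 185 184 187 187 184 181 182 149 155 160 167 171]
237 [180 178 177 175 157 171 183 182 184 187 183 178 181 152 157 165 170 173]
245 [180 178 177 174 160 170 180 179 185 183 181 176 178 152 155 161 166 171]
253 [179 177 173 168 163 172 180 178 179 182 178 175 175 150 148 150 152 159]
261 [179 180 175 171 162 161 176 175 179 177 176 172 171 161 151 150 155 159]
269 [179 179 174 174 166 162 153 147 145 147 153 154 152 150 151 151 154 161]
[0.42026577 0.21237785 0.028     ] [0.4474746  0.13930279 0.028     ] [0.47484329 0.06622773 0.0155    ]
0.15600821071586454 0.07797618230579968 -69.52262628451369
```

Call:
{"method": "play_rows", "body": {"plan": [0, 0, -0.7, 0.0057, -0.0019, 0.05, 1, 0, 0, -0.7, 0.0057, -0.0019, 0.1, 1, 0, 0, -0.7, 0.0057, -0.0019, 0.14, 1, 0, 0, -0.7, 0.0057, -0.0019, 0.165, 1, 0, 0, -0.7, 0.0057, -0.0019, 0.178, 1, 0, 0, -0.7, 0.0057, -0.0019, 0.182, 1, 0, 0, -0.7, 0.0057, -0.0019, 0.182, 0, 0, 0, -0.7, 0.0057, -0.0019, 0.182, 0, 0, 0, -0.7, 0.0057, -0.0019, 0.182, 0, 0, 0, -0.7, 0.0057, -0.0019, 0.182, 0, 0, 0, -0.7, 0.0057, -0.0019, 0.182, 0, 0, 0, -0.7, 0.0057, -0.0019, 0.182, 0, 0, 0, -0.7, 0.0057, -0.0019, 0.182, 0, 0, 0, -0.7, 0.0057, -0.0019, 0.182, 0], "squeeze": 100}}

```text
clock: 4.03
position: [0.4345, 0.1756, 0.02]
ee_rot: [0.569, 0.822, 0.0, 0.0]
ft_force: [-2.5, -2.1, 9.1]
grip_width: 0.211
grasp_force: 98.6
```

Call:
{"method": "play_rows", "body": {"plan": [0, 0, 0, 0, 0, -0.03, 0, 0, 0, 0, 0, 0, -0.08, 0, 0, 0, 0, 0, 0, -0.14, 0, 0, 0, 4, -0.06, -0.012, -0.18, 0, 0, 0, 7, -0.12, -0.025, -0.22, 0, 0, 0, 10.2, -0.175, -0.04, -0.25, 0, 0, 0, 10.2, -0.23, -0.055, -0.26, 0, 0, 0, 10.2, -0.29, -0.065, -0.26, 0, 0, 0, 10.2, -0.34, -0.075, -0.26, 0, 0, 0, 10.2, -0.375, -0.083, -0.26, 0, 0, 0, 10.2, -0.388, -0.085, -0.26, 0, 0, 0, 10.2, -0.388, -0.085, -0.26, 0, 0, 0, 10.2, -0.388, -0.085, -0.26, 0]}}

```text
clock: 5.65
position: [0.4916, -0.2156, 0.2795]
ee_rot: [0.639, 0.769, 0.0, -0.0]
ft_force: [0.6, 1.1, -1.6]
grip_width: 0.213
grasp_force: 97.9
```

Run:
```python
from h import *
o=status.get_obs();print(o["clock"],o["position"],Rot.from_quat(o["ee_rot"]).as_matrix().round(3),o["joint_pos"].round(2),o["grip_width"],o["ft_force"])
np.save("w2.npy",viewer.camera_model("wrist"),allow_pickle=True)
cv2.imwrite("pics/w2.png",viewer.camera("wrist")[:,:,::-1])
```

```text
5.65 [ 0.4915511  -0.21555662  0.27949357] [[-0.183  0.983  0.   ]
 [ 0.983  0.183  0.   ]
 [ 0.     0.    -1.   ]] [ 0.82  0.16 -0.55  1.62  0.08  1.39  0.45] 0.2129575839351326 [ 0.62959532  1.13609281 -1.56618109]
```

View pics/w2.png

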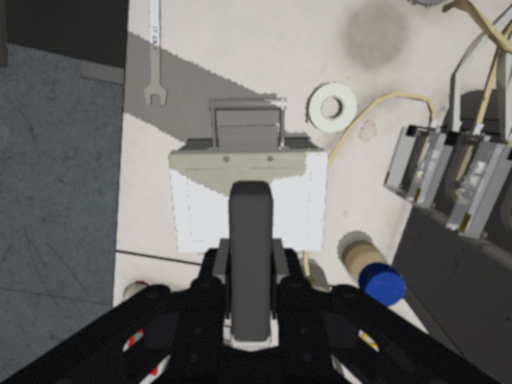

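Run:
```python
from h import *
a=cv2.imread("pics/w2.png")[85:265,155:345]
cv2.imwrite("pics/w2c.png",cv2.resize(a,None,fx=3.2,fy=3.2,interpolation=cv2.INTER_CUBIC))
```

```text
(no output)
```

View pics/w2c.png

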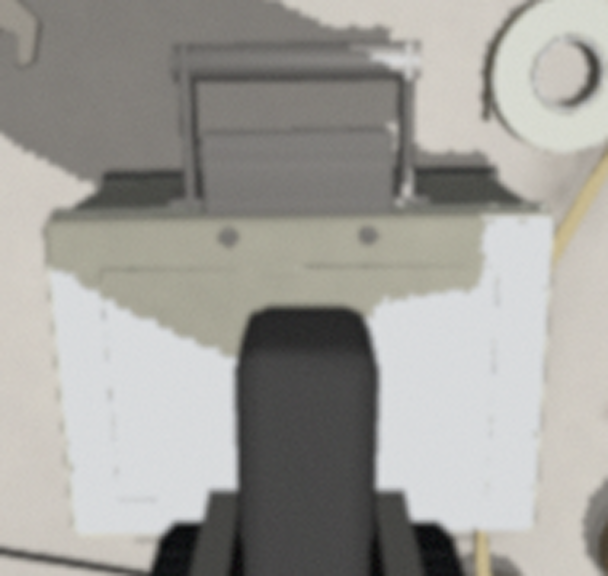

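Run:
```python
from h import *
m=np.load("w2.npy",allow_pickle=True).item()
f=lambda x,y,z:ray(m,155+(x-1.1)/3.2,85+(y-1.1)/3.2,z)
def rep(n,a,b):
  d=b-a;print(n,((a+b)/2).round(4),np.linalg.norm(d).round(4),np.degrees(np.arctan2(d[1],d[0])).round(2))
rep("bar",f(174,61,.086),f(420,59,.086))
rep("tab",f(203,131,.106),f(393,128,.106))
rep("lidF",f(45,216,.11),f(552,210,.11))
rep("lidR",f(75,531,.11),f(534,528,.11))
rep("lidL",f(45,216,.11),f(75,531,.11));rep("lidRt",f(552,210,.11),f(534,528,.11))
q=status.get_obs();print(q["position"])
```

```text
bar [ 0.4754 -0.1443  0.086 ] 0.079 10.97
tab [ 0.4795 -0.164   0.106 ] 0.0585 11.41
lidF [ 0.4841 -0.1887  0.11  ] 0.1581 11.2
lidR [ 0.5061 -0.2967  0.11  ] 0.1593 10.93
lidL [ 0.4172 -0.2579  0.11  ] 0.1098 -78.84
lidRt [ 0.573  -0.2275  0.11  ] 0.1106 -78.19
[ 0.49155461 -0.21566834  0.27959818]
```

Call:
{"method": "play_rows", "body": {"plan": [0, 0, -0.4, 0.05, -0.001, 0, 0, 0, 0, -0.4, 0.11, -0.002, 0, 0, 0, 0, -0.4, 0.165, -0.003, 0.03, 0, 0, 0, -0.4, 0.2, -0.004, 0.08, 0, 0, 0, -0.4, 0.212, -0.004, 0.13, 0, 0, 0, -0.4, 0.212, -0.004, 0.16, 0, 0, 0, -0.4, 0.212, -0.004, 0.175, 0, 0, 0, -0.4, 0.212, -0.004, 0.179, 0, 0, 0, -0.4, 0.212, -0.004, 0.179, 0, 0, 0, -0.4, 0.212, -0.004, 0.179, 0]}}

```text
clock: 6.95
position: [0.4497, -0.0098, 0.1013]
ee_rot: [0.637, 0.771, 0.0, 0.001]
ft_force: [-0.2, -0.6, 0.2]
grip_width: 0.21
grasp_force: 98.1
```

Run:
```python
from h import *
o=status.get_obs();p=o["position"];q=Rot.from_quat(o["ee_rot"])
print(o["clock"],p,q.as_matrix().round(3),o["ft_force"])
bx=np.array([.191,-.982,0]);
for s in(-.174,):
  P=np.array([.495,-.244,.1005])+s*bx
  x=-bx;z=np.array([0,0,-1.]);print(rel(p,q,P,Rot.from_matrix(np.c_[x,np.cross(z,x),z])))
s=cv2.resize(viewer.camera("side")[85:165,200:320],None,fx=6,fy=6,interpolation=cv2.INTER_CUBIC)
cv2.imwrite("pics/s2.png",s[:,:,::-1])
```

```text
6.95 [ 0.44970748 -0.00981348  0.10128794] [[-0.188  0.982  0.002]
 [ 0.982  0.188 -0.   ]
 [-0.001  0.002 -1.   ]] [-0.21030429 -0.55141951  0.21824608]
(array([ 0.1,  0. , -0.2]), array([-0.0645, -0.    ,  0.0008]))
```

View pics/s2.png

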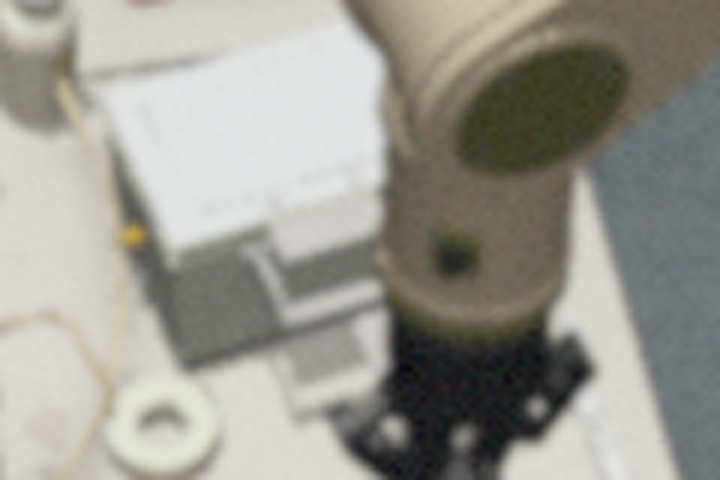

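Call:
{"method": "play_rows", "body": {"plan": [0, 0, -0.2, -0.008, 0, 0.001, 0, 0, 0, -0.2, -0.016, 0, 0.001, 0, 0, 0, -0.2, -0.022, 0, 0.001, 0, 0, 0, -0.2, -0.028, 0, 0.001, 0, 0, 0, -0.2, -0.034, 0, 0.001, 0, 0, 0, -0.2, -0.038, 0, 0.001, 0, 0, 0, -0.2, -0.038, 0, 0.001, 0]}}

```text
clock: 7.88
position: [0.4561, -0.0473, 0.0993]
ee_rot: [0.636, 0.772, -0.0, -0.0]
ft_force: [0.0, 1.1, -0.8]
grip_width: 0.213
grasp_force: 98.1
```

Call:
{"method": "play_rows", "body": {"plan": [0, 0, 0, -0.006, 0, -0.0005, 0, 0, 0, 0, -0.012, 0, -0.0005, 0, 0, 0, 0, -0.017, 0, -0.0005, 0, 0, 0, 0, -0.021, 0, -0.0005, 0, 0, 0, 0, -0.024, 0, -0.0005, 0, 0, 0, 0, -0.0255, 0, -0.0005, 0, 0, 0, 0, -0.0255, 0, -0.0005, 0]}}

```text
clock: 8.75
position: [0.461, -0.072, 0.0998]
ee_rot: [0.636, 0.772, 0.0, 0.0]
ft_force: [-0.6, 0.1, -1.1]
grip_width: 0.212
grasp_force: 98.1
```

Run:
```python
from h import *
o=status.get_obs();p=o["position"];q=Rot.from_quat(o["ee_rot"])
print(o["clock"],p,o["ft_force"],o["torque"])
bx=np.array([.191,-.982,0]);by=np.array([.982,.191,0]);d=p-[.495,-.244,0];print("tip box x",d@bx+.115,"y",d@by,"z",p[2]-.006)
a=viewer.camera("top")[185:235,260:360];b=viewer.camera("side")[105:165,220:290]
c=[cv2.resize(i,(600,int(600*i.shape[0]/i.shape[1])),interpolation=cv2.INTER_CUBIC) for i in(a,b[:28+22])]
cv2.imwrite("pics/ts3.png",cv2.resize(np.vstack([c[0],c[1][:300]]),None,fx=.99,fy=.99)[:600,:,::-1])
```

```text
8.75 [ 0.46103018 -0.07201796  0.09980014] [-0.56695974  0.06640885 -1.1283664 ] [ 0.08330487 -0.00989411  0.01010799]
tip box x -0.06037459774682834 y -0.0005097967842974973 z 0.09380013511065496
```

View pics/ts3.png

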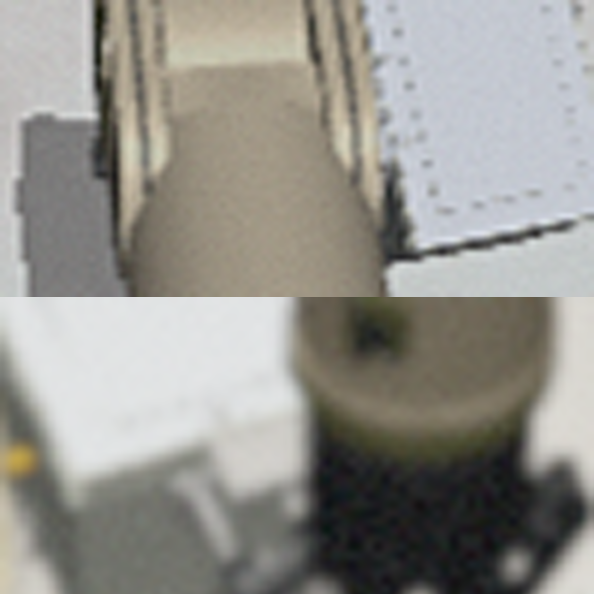

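```bash
cat >> h.py <<'E'
def tcp(th,t=42.,dz=0.):
    u=np.array([np.cos(th),np.sin(th)]);n=np.array([-u[1],u[0]])
    P=np.array([-102,83+dz])+13.5*n+(t-115)*u
    return np.array([P[0],0,P[1]])/1000
def row(p0,th,t=42.,dz=0.):
    """shift (mm) in level tool axes from box-frame TCP p0"""
    d=(tcp(th,t,dz)-p0)*1000; return np.round([-np.degrees(th),-d[0],-d[2]],1)
E
python3 - <<'E'
from h import *
o=status.get_obs();p=o["position"];d=p-[.495,-.244,0]
p0=np.array([d@[.191,-.982,0],0,p[2]]);print(p0)
for th in np.arange(0,.56,.05): print(th.round(2),row(p0,th,42,-.5))
L=cv2.cvtColor(viewer.camera("side"),cv2.COLOR_RGB2GRAY);cv2.imwrite("pics/side0.png",L)
E
```

```text
[-0.17547673  0.          0.09981272]
0.0 [-0.  -0.5  3.8]
0.05 [-2.9  0.1  7.5]
0.1 [-5.7  0.5 11.2]
0.15 [-8.6  0.7 14.9]
0.2 [-11.5   0.8  18.6]
0.25 [-14.3   0.6  22.3]
0.3 [-17.2   0.3  26. ]
0.35 [-20.1  -0.3  29.7]
0.4 [-22.9  -1.   33.3]
0.45 [-25.8  -1.9  36.9]
0.5 [-28.6  -2.9  40.5]
0.55 [-31.5  -4.2  44. ]
```

Call:
{"method": "play_rows", "body": {"plan": [0, 0, 0, 0, 0, 0.002, 0, 0, 0, 0, 0, 0, 0.003, 0, 0, 0, 0, 0, 0, 0.0038, 0, 0, 0, 0, 0, 0, 0.0038, 0, 0, 0, 0, 0, 0, 0.0038, 0]}}

```text
clock: 9.52
position: [0.461, -0.0719, 0.0961]
ee_rot: [0.636, 0.772, -0.0, 0.0]
ft_force: [-2.2, 0.1, 2.4]
grip_width: 0.213
grasp_force: 98.4
```

Call:
{"method": "play_rows", "body": {"plan": [0, -1.5, 0, 0, 0, 0.0018, 0, 0, -2.9, 0, 0.0001, 0, 0.0037, 0, 0, -4.3, 0, 0.0003, 0, 0.0056, 0, 0, -5.7, 0, 0.0005, 0, 0.0074, 0, 0, -7.2, 0, 0.0006, 0, 0.0093, 0, 0, -8.6, 0, 0.0007, 0, 0.0111, 0, 0, -8.6, 0, 0.0007, 0, 0.0111, 0]}}

```text
clock: 10.4
position: [0.4609, -0.0709, 0.0849]
ee_rot: [0.634, 0.77, -0.048, 0.058]
ft_force: [-0.3, 0.2, 3.3]
grip_width: 0.215
grasp_force: 98.5
```

```bash
cat >> h.py <<'E'
def table(th0,ths,t=42.):
    """rows from commanded th0 (tool tilted): ay deg, dx, dz"""
    c,s=np.cos(th0),np.sin(th0)
    for th in ths:
        d=tcp(th,t)-tcp(th0,t); X=-np.array([c,s]);Z=-np.array([-s,c]); v=d[[0,2]]
        print(round(th,3),np.round(-np.degrees(th-th0),1),np.round([v@X,v@Z],4))
E
python3 -c "
from h import *
table(.15,np.arange(.175,.36,.025))
for a in (.25,.3,.35,.4,.45): print();table(a,np.arange(a+.02,a+.21,.02))"
```

```text
0.175 -1.4 [0.0003 0.0018]
0.2 -2.9 [0.0006 0.0037]
0.225 -4.3 [0.0008 0.0055]
0.25 -5.7 [0.001  0.0074]
0.275 -7.2 [0.0011 0.0092]
0.3 -8.6 [0.0012 0.0111]
0.325 -10.0 [0.0012 0.0129]
0.35 -11.5 [0.0012 0.0148]

0.27 -1.1 [0.0003 0.0015]
0.29 -2.3 [0.0005 0.0029]
0.31 -3.4 [0.0007 0.0044]
0.33 -4.6 [0.0008 0.0059]
0.35 -5.7 [0.001  0.0074]
0.37 -6.9 [0.0011 0.0088]
0.39 -8.0 [0.0012 0.0103]
0.41 -9.2 [0.0012 0.0118]
0.43 -10.3 [0.0012 0.0133]
0.45 -11.5 [0.0012 0.0148]

0.32 -1.1 [0.0003 0.0015]
0.34 -2.3 [0.0005 0.0029]
0.36 -3.4 [0.0007 0.0044]
0.38 -4.6 [0.0008 0.0059]
0.4 -5.7 [0.001  0.0074]
0.42 -6.9 [0.0011 0.0088]
0.44 -8.0 [0.0012 0.0103]
0.46 -9.2 [0.0012 0.0118]
0.48 -10.3 [0.0012 0.0133]
0.5 -11.5 [0.0012 0.0148]

0.37 -1.1 [0.0003 0.0015]
0.39 -2.3 [0.0005 0.0029]
0.41 -3.4 [0.0007 0.0044]
0.43 -4.6 [0.0008 0.0059]
0.45 -5.7 [0.001  0.0074]
0.47 -6.9 [0.0011 0.0088]
0.49 -8.0 [0.0012 0.0103]
0.51 -9.2 [0.0012 0.0118]
0.53 -10.3 [0.0012 0.0133]
0.55 -11.5 [0.0012 0.0148]

0.42 -1.1 [0.0003 0.0015]
0.44 -2.3 [0.0005 0.0029]
0.46 -3.4 [0.0007 0.0044]
0.48 -4.6 [0.0008 0.0059]
0.5 -5.7 [0.001  0.0074]
0.52 -6.9 [0.0011 0.0088]
0.54 -8.0 [0.0012 0.0103]
0.56 -9.2 [0.0012 0.0118]
0.58 -10.3 [0.0012 0.0133]
0.6 -11.5 [0.0012 0.0148]

0.47 -1.1 [0.0003 0.0015]
0.49 -2.3 [0.0005 0.0029]
0.51 -3.4 [0.0007 0.0044]
0.53 -4.6 [0.0008 0.0059]
0.55 -5.7 [0.001  0.0074]
0.57 -6.9 [0.0011 0.0088]
0.59 -8.0 [0.0012 0.0103]
0.61 -9.2 [0.0012 0.0118]
0.63 -10.3 [0.0012 0.0133]
0.65 -11.5 [0.0012 0.0148]
```

The step table is the same from any angle, as it should be. Go on to 0.30.

Call:
{"method": "play_rows", "body": {"plan": [0, -1.4, 0, 0.0003, 0, 0.0018, 0, 0, -2.9, 0, 0.0006, 0, 0.0037, 0, 0, -4.3, 0, 0.0008, 0, 0.0055, 0, 0, -5.7, 0, 0.001, 0, 0.0074, 0, 0, -7.2, 0, 0.0011, 0, 0.0092, 0, 0, -8.6, 0, 0.0012, 0, 0.0111, 0, 0, -8.6, 0, 0.0012, 0, 0.0111, 0]}}

```text
clock: 11.28
position: [0.4613, -0.0722, 0.0742]
ee_rot: [0.629, 0.763, -0.095, 0.116]
ft_force: [0.2, -2.9, 7.8]
grip_width: 0.212
grasp_force: 99.0
```

Call:
{"method": "play_rows", "body": {"plan": [0, -1.1, 0, 0.0003, 0, 0.0015, 0, 0, -2.3, 0, 0.0005, 0, 0.0029, 0, 0, -3.4, 0, 0.0007, 0, 0.0044, 0, 0, -4.6, 0, 0.0008, 0, 0.0059, 0, 0, -5.7, 0, 0.001, 0, 0.0074, 0, 0, -5.7, 0, 0.001, 0, 0.0074, 0, 0, -5.7, 0, 0.001, 0, 0.0074, 0]}}

```text
clock: 12.15
position: [0.4616, -0.0735, 0.0669]
ee_rot: [0.623, 0.756, -0.126, 0.154]
ft_force: [0.3, -1.0, 7.4]
grip_width: 0.207
grasp_force: 98.9
```

```bash
cat > chk.py <<'E'
from h import *
import sys
o=status.get_obs();p=o["position"];q=Rot.from_quat(o["ee_rot"]);d=p-[.495,-.244,0]
R=q.as_matrix();th=np.arctan2(-R[:,0][2],np.hypot(*R[:2,0]))
print(o["clock"],"th",th,"box",d@[.191,-.982,0],d@[.982,.191,0],p[2],"exp",tcp(th),"F",o["ft_force"],"M",o["torque"])
g=cv2.cvtColor(viewer.camera("side"),cv2.COLOR_RGB2GRAY);cv2.imwrite(sys.argv[1],g)
a=cv2.imread("pics/side0.png",0);m=viewer.camera_model("side")
# expected motion of lid front-left corner per 10 mm
c=np.array([.495,-.244,0])+.054*np.array([-.191,.982,0])+.081*np.array([.982,.191,0])
c2=np.array([.495,-.244,0])+.054*np.array([-.191,.982,0])-.06*np.array([.982,.191,0])
for k in(c,c2):
  for h in(.1,.11,.12): print(proj(m,[k[0],k[1],h]).round(1),end=" ")
  print()
E
python3 chk.py pics/side1.png
python3 - <<'E'
import cv2,numpy as np
a=cv2.imread("pics/side0.png")[85:150,205:295];b=cv2.imread("pics/side1.png")[85:150,205:295]
f=lambda i:cv2.resize(i,None,fx=4.4,fy=4.4,interpolation=cv2.INTER_CUBIC)
cv2.imwrite("pics/cmp1.png",np.hstack([f(a),f(b)]))
E
```

```text
12.15 th 0.40061238953983097 box -0.17379470157276747 -0.0002864124204589364 0.06692486155388254 exp [-0.17448479  0.          0.06696239] F [ 0.29422561 -0.95356736  7.39340919] M [-0.74499003 -0.11500366  0.00243473]
[228.4 127.2] [228.3 125.1] [228.1 123.1] 
[270.6 114.1] [270.7 112. ] [270.8 109.9]
```

View pics/cmp1.png

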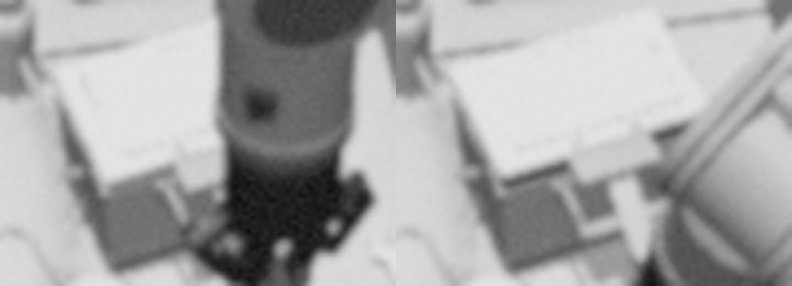

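```bash
cat > lift.py <<'E'
import cv2,numpy as np,sys
def edge(f):
    a=cv2.GaussianBlur(cv2.imread(f,0),(3,3),0).astype(float); r=[]
    for c in range(230,246):
        y0=126.5-(c-228.4)*13.1/42.2; ys=np.arange(y0-9,y0+7,.1)
        col=np.interp(ys,np.arange(384),a[:,c]); hi=col[:25].mean(); k=np.where(col<(hi+70)/2+15)[0]
        r.append(ys[k[0]]-y0 if len(k) else np.nan)
    return np.nanmedian(r),np.nanstd(r)
for f in sys.argv[1:]:
    print(f,edge(f))
e=edge(sys.argv[-1])[0]-edge(sys.argv[1])[0]; print("tab lift mm",-e/.205*140/114)
E
python3 lift.py pics/side0.png pics/side1.png
```

```text
pics/side0.png (np.float64(0.49999999999946), np.float64(0.8989577298182091))
pics/side1.png (np.float64(-1.2000000000004434), np.float64(0.9680642734343073))
tab lift mm 10.183996576807296
```

Call:
{"method": "play_rows", "body": {"plan": [0, -1.1, 0, 0.0003, 0, 0.0015, 0, 0, -2.3, 0, 0.0005, 0, 0.0029, 0, 0, -3.4, 0, 0.0007, 0, 0.0044, 0, 0, -4.6, 0, 0.0008, 0, 0.0059, 0, 0, -4.6, 0, 0.0008, 0, 0.0059, 0, 0, -4.6, 0, 0.0008, 0, 0.0059, 0]}}

```text
clock: 12.95
position: [0.4618, -0.0748, 0.0611]
ee_rot: [0.618, 0.75, -0.151, 0.184]
ft_force: [-0.2, -1.8, 6.3]
grip_width: 0.213
grasp_force: 98.8
```

```bash
python3 chk.py pics/side2.png|head -1;python3 chk.py pics/side3.png|head -1; python3 lift.py pics/side0.png pics/side2.png;python3 lift.py pics/side0.png pics/side3.png
python3 - <<'E'
import cv2,numpy as np
a=cv2.imread("pics/side3.png")[100:160,220:290]
cv2.imwrite("pics/c3.png",cv2.resize(a,None,fx=9,fy=9,interpolation=cv2.INTER_CUBIC))
E
```

```text
12.95 th 0.4806560796947601 box -0.17248911971347486 -0.0003219465909926648 0.061069301144565206 exp [-0.17297037  0.          0.06121798] F [-0.17307996 -1.80764575  6.33333187] M [-0.54882117 -0.11208206 -0.00740331]
13.0 th 0.4806281608285906 box -0.17248266509705357 -0.00036642920638265075 0.06104211132299726 exp [-0.17297098  0.          0.06121997] F [ 0.52020851 -0.80740531  6.86409901] M [-0.58914779 -0.11523974  0.02585997]
pics/side0.png (np.float64(0.49999999999946), np.float64(0.8989577298182091))
pics/side2.png (np.float64(-1.8000000000004093), np.float64(0.7774155902732665))
tab lift mm 13.778348309798107
pics/side0.png (np.float64(0.49999999999946), np.float64(0.8989577298182091))
pics/side3.png (np.float64(-1.8000000000004093), np.float64(0.7004184017428041))
tab lift mm 13.778348309798107
```

View pics/c3.png

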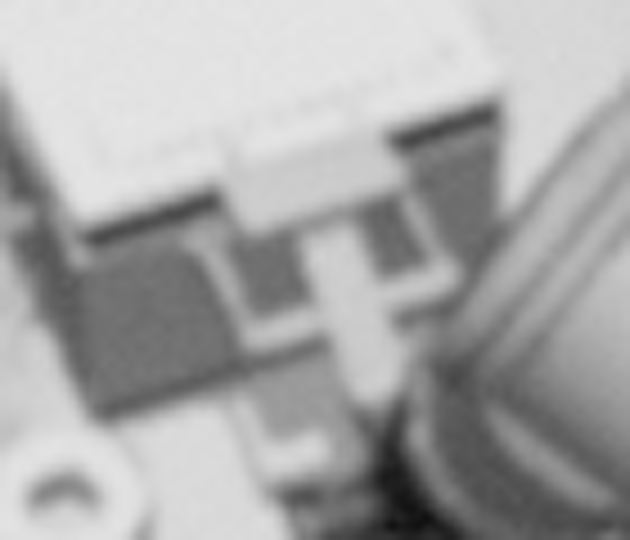

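Run:
```python
from h import *
m=viewer.camera_model("side");bx=np.array([.191,-.982,0]);by=np.array([.982,.191,0]);C=np.array([.495,-.244,0])
cr=lambda X:((proj(m,X)-[220,100])*9+4).round(0)
for L in(0,8,12,16):
  a=L/140.;h=np.array([.058,.1])
  r=lambda x,z:(h[0]+(x-h[0])*np.cos(a)+(z-.1)*np.sin(a)*-1*-1*0+(z-.1)*np.sin(a), h[1]+(h[0]-x)*np.sin(a)+(z-.1)*np.cos(a))
  out=[]
  for x,y,z in((-.082,.03,.1),(-.082,-.03,.1),(-.056,.081,.1),(-.056,-.081,.1),(-.056,.081,.11),(-.056,-.081,.11)):
    X,Z=r(x,z);out.append(cr(C+X*bx+y*by+[0,0,Z]))
  print(L,[tuple(o) for o in out])
print("bar top ends",[cr(C-.102*bx+y*by+[0,0,.089]) for y in(.04,-.04)],"rear wall-front base L",cr(C-.055*bx+.08*by),"rear lid?",cr(C-.055*bx-.08*by+[0,0,.1]))
```

```text
0 [(np.float64(248.0), np.float64(266.0)), (np.float64(410.0), np.float64(215.0)), (np.float64(82.0), np.float64(253.0)), (np.float64(517.0), np.float64(118.0)), (np.float64(80.0), np.float64(234.0)), (np.float64(518.0), np.float64(99.0))]
8 [(np.float64(247.0), np.float64(251.0)), (np.float64(411.0), np.float64(200.0)), (np.float64(81.0), np.float64(240.0)), (np.float64(518.0), np.float64(105.0)), (np.float64(79.0), np.float64(221.0)), (np.float64(518.0), np.float64(85.0))]
12 [(np.float64(247.0), np.float64(243.0)), (np.float64(410.0), np.float64(192.0)), (np.float64(80.0), np.float64(234.0)), (np.float64(518.0), np.float64(99.0)), (np.float64(78.0), np.float64(214.0)), (np.float64(518.0), np.float64(78.0))]
16 [(np.float64(246.0), np.float64(234.0)), (np.float64(410.0), np.float64(183.0)), (np.float64(79.0), np.float64(227.0)), (np.float64(518.0), np.float64(92.0)), (np.float64(77.0), np.float64(207.0)), (np.float64(518.0), np.float64(71.0))]
bar top ends [array([242., 337.]), array([458., 269.])] rear wall-front base L [ 96. 420.] rear lid? [513. 116.]
```

Run:
```python
from h import *
a=np.mean([viewer.camera("side").mean(2) for _ in range(6)],0)
for c in (249,250,251,252,262,263,264):
  x=(c-220)*9+4; y12=243-(x-247)*51/163; y=(y12-4)/9+100
  ys=np.arange(y-5,y+4,.05);v=np.interp(ys,np.arange(384),a[:,c])
  hi=v[40:70].max();lo=v.min();k=np.where((v<(hi+lo)/2)&(ys>y-3))[0][0]
  print(c,round(hi),round(lo),"lift",round(12-(ys[k]-y)*4/.95,1), a[int(y)-4:int(y)+5,c].astype(int))
```

```text
249 202 110 lift 14.3 [203 203 201 192 168 134 114 110 111]
250 201 110 lift 14.5 [203 203 199 184 154 122 110 109 110]
251 201 110 lift 14.9 [203 202 197 176 141 115 111 109 110]
252 202 114 lift 14.5 [202 203 201 193 168 136 127 124 119]
262 199 100 lift 14.5 [191 198 198 187 158 118 100  99 103]
263 193 99 lift 14.3 [174 189 193 177 144 112  99 100 104]
264 175 104 lift 12.2 [146 167 175 163 141 131 122 110 104]
```

Run:
```python
from h import *
n=np.mean([viewer.camera("side").mean(2) for _ in range(6)],0)
s=cv2.imread("pics/side.png").mean(2)
for nm,a,y0 in(("shut",s,266.),("now",n,243.)):
  for c in (249,250,251,252,262,263,264):
    x=(c-220)*9+4; y=(y0-(x-247)*51/163-4)/9+100
    print(nm,c,round(y,1),a[int(y)-5:int(y)+5,c].astype(int))
  # front wall bottom edge and bar-independent reference
```

```text
shut 249 128.5 [205 206 204 200 180 144 115 107 109 110]
shut 250 128.2 [204 205 203 195 174 131 107 111 110 109]
shut 251 127.9 [205 206 206 202 192 159 125 109 110 111]
shut 252 127.5 [204 205 205 199 180 149 115 105 111 107]
shut 262 124.4 [197 201 202 197 177 135 108 102 108 109]
shut 263 124.1 [181 191 197 193 169 129 108 105 105 106]
shut 264 123.8 [141 155 173 183 182 162 126 105 103 108]
now 249 125.9 [202 203 203 202 193 168 132 112 111 110]
now 250 125.6 [203 203 202 199 185 154 122 110 109 109]
now 251 125.3 [204 202 202 196 176 141 116 110 111 109]
now 252 125.0 [202 202 203 202 193 168 137 125 125 118]
now 262 121.9 [179 192 199 198 186 158 120 100  99 103]
now 263 121.5 [146 173 189 191 176 144 111 100  99 104]
now 264 121.2 [109 146 168 175 164 141 131 122 110 104]
```

Call:
{"method": "play_rows", "body": {"plan": [0, -0.8, 0, 0.0002, 0, 0.001, 0, 0, -0.8, 0, 0.0002, 0, 0.001, 0, 0, -0.8, 0, 0.0002, 0, 0.001, 0, 0, -0.8, 0, 0.0002, 0, 0.001, 0, 0, -0.8, 0, 0.0002, 0, 0.001, 0, 0, -0.8, 0, 0.0002, 0, 0.001, 0]}}

```text
clock: 14.4
position: [0.4617, -0.075, 0.06]
ee_rot: [0.617, 0.748, -0.156, 0.189]
ft_force: [0.4, -0.8, 5.1]
grip_width: 0.212
grasp_force: 98.8
```

Run:
```python
from h import *
n=np.mean([viewer.camera("side").mean(2) for _ in range(6)],0)
for c,r in((249,127.69),(250,127.44),(251,127.12),(252,126.8),(262,123.5),(263,123.35)):
  ys=np.arange(r-5,r+1,.01);v=np.interp(ys,np.arange(384),n[:,c]);k=np.where(v<155)[0];k=k[ys[k]>r-4][0];print(c,round((r-ys[k])/2.56*12,1))
o=status.get_obs();print(o["clock"],o["ft_force"],np.abs(o["joint_velocities"]).max())
print(manip.hand_in())
```

```text
249 11.2
250 12.1
251 12.2
252 11.5
262 11.7
263 12.6
14.7 [ 0.08712738 -0.51350301  5.58745933] 0.0017365204879610417
the job is handed in; nothing more can be done
None
```

The seal let go and the job is handed in at 14.7 s: the lever is still gripped with its blade on the bar, holding the lid still and ajar with the tab edge raised about 12 mm (measured 11.2–12.6 mm in the side camera).

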